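# Skewer the drilled blocks and rack them

### The job

Take the skewer by its handle out of its stand, thread it through the three blocks in the trough and push on gently until they are closed up on the collar and you feel the sprung stop at the far end just begin to give, without forcing it. Then lift all three blocks out together on the skewer, without touching them with the gripper, and lay the loaded skewer gently back in its stand, seated in both forks with the blocks hanging between the collar and the far fork. Leave the glue bottle, the tin and the timer box where they are.

Things in the scene. Friction and masses are not known exactly. Their poses are not given: they have to be found in the camera images.
- skewer: skewer, 215 mm long, 0.18 kg, lying level in its stand at the start. Origin: centre of its black handle, on the skewer's axis; +x along the skewer to its tip, z up. Handle from x = -35 to 30 mm, 20 wide (y), 22 tall (z): grip it at the origin from above, fingers closing along y. Then a square steel neck 12 x 12 mm, from x = 30 to 85 mm
- skewer_collar (a point): centre of the front face of the skewer's round collar (diameter 30, 6 thick), 91 mm from the skewer's origin along +x; axes as the skewer. The blocks come to rest against this face
- skewer_tip (a point): end of the skewer's point, 180 mm from the skewer's origin along +x. The rod before the collar is round, diameter 12, up to 165 mm; from there the point tapers to diameter 4
- stand: fixed stand: grey base plate 150 x 70 mm, 8 high, with two blue forked posts, 79 high and 10 thick, at x = 45 mm (carries the neck) and x = 154 mm (carries the rod beyond the blocks; near face at 149). Origin on the bench below the place of the handle centre; +x along the lying skewer to its tip, z up. Slots open at the top, 14.5 wide, mouths flared
- stand_seat (a point): point in the stand where the skewer's origin lies when the skewer is seated, 62 mm above the bench; axes as the stand
- trough: fixed trough with an aluminium U channel in which the blocks stand on edge. Origin on the bench; +x along the channel, the way the skewer goes in; z up. Channel from x = -50 to 75 mm, side walls up to 50 mm above the bench; At its far end a red U-shaped pad, open at the top (gap 22 mm), on spblocks before a grey U block: the sprung stop
- trough_axis (a point): point on the axis of the block holes above the trough's origin, 62 mm above the bench; axes as the trough. The sprung stop's place is not measured and differs: the face of its pad lies anywhere from 29 to 57 mm along +x from here. It begins to yield at 5 N and takes 4 N more per mm. The skewer's point passes through the pad's gap and lifts out upward
- block_a: yellow square block, 50 x 50 mm, round hole of diameter 15, 16 mm thick, 50 g, standing on edge in the trough: the first of three that the skewer meets. Origin at its centre; x along the hole
- block_b: orange block of the same size, the middle one. Origin at its centre; x along the hole
- block_c: blue block of the same size, the last one, nearest to the stop. Origin at its centre; x along the hole
- glue: bystander: small bottle with a red cap, diameter 40, 95 mm high; origin at the centre of its underside
- tin: bystander: grey tin with bolts, diameter 85, 36 mm high; origin at the centre of its underside
- timer: bystander: white timer box with a black thumb wheel, 72 x 93 mm, 48 high; origin at the centre of its underside
There are look-alikes about, which are no part of the job. There is more than one size of the block_b; the job needs the smallest.

How it is judged:
By the outcome, as a careful person would: the job done as asked, in the order asked, and still so for the second after the job is handed in, with the robot touching nothing.
It also fails if it takes over 72 s, if anything falls off the work surface, if the arm or the gripper's body presses on something with over 40 N, if the wrist force passes 120 N, or if a joint passes its speed limit or range.

### The arm

A 7-joint arm with a two-finger parallel gripper is mounted at the origin on a cart in front of the work surface, level with it; the furniture and walls round the work are solid. World frame = base frame: x ahead of the robot, y to its left, z up, the work surface at z = 0. Lengths are in m, angles in rad, forces in N, time in s.
With the tool pointing down it reaches from about 0.425 to 0.925 m from the base axis. Payload 6.8 kg.
Tool frame: the origin (TCP) lies on the front face of the gripper's body, between the roots of the fingers; the fingertips stand 73 mm ahead of it and the grasp point (between the pads) lies 54 mm ahead of it (env.nose_length is the distance from the TCP to the fingertips, in m); z points along the fingers, y is the line along which they close (so a half turn about z gives the same grasp; the last joint's range is limited). The gripper opens to 85 mm and grips with 20 to 120 N. Pads are 22 mm wide; open, the fingers measure 114 mm over their backs; the gripper's body (76 mm by 85 mm) begins 54 mm behind the grasp point. The pads swing forward as they close: fully open they stand 13 mm farther back than shut.
Start: joints at [1.038, 0.477, 0.022, 1.555, -0.011, 1.109, -0.083], TCP at [0.278, -0.615, 0.304] pointing down, gripper open.
Joint ranges: [-2.96, 2.96], [-0.34, 2.1], [-1.41, 1.46], [0.24, 2.44], [-1.37, 4.51], [0.17, 1.92], [-2.96, 2.96]. Speed limits (rad/s): [2.39, 2.39, 3.14, 3.14, 3.14, 3.14, 3.14].

### API

Orientations are given as a unit quaternion [w, x, y, z].
In Python, from cell import env, kin, camera, calibration, job gives the robot as it stands. The module is installed in compiled form; this text tells all that it offers. Calls block until the motion is done:
- env.reach(position, orientation): joint-space move of the TCP to a pose.
- env.movel(position, velocity=0.15, rot=None, stop_force=None): straight line of the TCP; rot=None keeps the orientation; velocity is the mean speed in m/s. With stop_force (N) it stops when the force on the tool has changed by that much, and returns True; else False.
- env.goto_joints(angles): joint-space move.
- env.grip(opening, f_grip=None): finger opening in m; f_grip is the grip in N (None keeps the last); returns when the fingers have stopped.
- env.dwell(seconds).
- kin.inverse_kinematics(position, orientation): joint angles nearest the present ones, or None.
- env.get_state(): the state.
- camera(name): name is "scene" or "side" or "wrist"; returns (picture, depth): 400x640x3 uint8, blue, green, red; 400x640 float32, m along the optical axis (not along the pixel's ray), 0 where there is no reading.
- calibration(name): a dict with "fx", "fy", "cx", "cy" (pixels), "k1" (the pictures are not rectified: a ray, as slopes to the right and down, at radius r is drawn at 1 + k1 r^2 times it, then the intrinsics apply), "rvec" (rotation vector, rad) and "tvec" (3), from world to camera coordinates, as OpenCV has them. Camera axes: x right, y down, z forward; pixel columns grow to the right and rows downward; lengths in m; the calibration is good to about 2 mm. A picture is of the moment at which its call begins: read the wrist's pose just before it. calibration takes no time and is no camera call; for the wrist camera it gives the pose at the moment of the call.
A pose or a line that the arm cannot do raises env.PlanningError and nothing moves.
- job.job_done(): hands the job in; it is judged then, once.
The state is a dict: "time": time; "qpos": joint angles; "joint_velocities": joint speeds; "joint_torque": joint torques, N m; "tcp_pos": TCP position; "orientation": TCP orientation; "force": force on the tool from outside, world axes, zero at the start; "torque": the same for the moment, N m; "opening": finger opening in m; "gripper_force": force on a finger pad.
Only numpy, scipy, OpenCV 4.12 (cv2) and the standard library are available. Lean on these libraries where they do the work, as an engineer would, in place of code of your own. Each camera call takes 0.05 s, during which the arm holds its last target. There are 200 camera calls.

## Working session

There is one attempt and no reset: what is moved stays moved. The work goes in short steps, each a Python script; the robot and the scene stay as the last script left them, time stands still between calls to the robot, and variables do not carry over. Pictures are saved under pics/ and viewed, at most 13 in all, crops included, and the job is handed in when it is done.

```bash
mkdir -p pics; cat > h.py <<'E'
import numpy as np, cv2
from cell import env, kin, camera, calibration, job
def snap(name, cam):
    c=calibration(cam); im,d=camera(cam)
    np.savez('pics/'+name+'.npz',im=im,d=d,**{k:np.array(v) for k,v in c.items()})
    cv2.imwrite('pics/'+name+'.png',im); return im,d,c
def load(name): return dict(np.load('pics/'+name+'.npz'))
def ray(c,u,v):
    x=(u-float(c['cx']))/float(c['fx']); y=(v-float(c['cy']))/float(c['fy']); rd=np.hypot(x,y); r=rd
    for _ in range(30): r=rd/(1+float(c['k1'])*r*r)
    s=r/rd if rd>0 else 1
    return np.array([x*s,y*s,1.])
def world(c,u,v,depth=None,z=None):
    R=cv2.Rodrigues(np.array(c['rvec'],float))[0]; t=np.array(c['tvec'],float).ravel()
    p=ray(c,u,v); o=-R.T@t; dr=R.T@p
    k=depth if z is None else (z-o[2])/dr[2]
    return o+k*dr
def proj(c,P):
    R=cv2.Rodrigues(np.array(c['rvec'],float))[0]; t=np.array(c['tvec'],float).ravel()
    q=R@np.array(P,float)+t; x,y=q[0]/q[2],q[1]/q[2]; f=1+float(c['k1'])*(x*x+y*y)
    return float(c['fx'])*x*f+float(c['cx']), float(c['fy'])*y*f+float(c['cy'])
E
python3 - <<'E'
from h import *
a=snap('s0','scene')[0]; b=snap('d0','side')[0]; 
for n in ('scene','side','wrist'):
    c=calibration(n);R=cv2.Rodrigues(np.array(c['rvec'],float))[0];print(n,c,-R.T@np.array(c['tvec'],float).ravel())
s=env.get_state();print(s['time'],s['orientation'],s['force'],s['opening'])
E
```

```text
scene {'fx': 448.8439374294294, 'fy': 448.8439374294294, 'cx': 317.5707109531824, 'cy': 202.63527523068896, 'k1': -0.10720228748110869, 'rvec': array([ 1.00128418, -2.20001618,  1.23181012]), 'tvec': array([0.40982377, 0.20492814, 1.03252111])} [-0.33384779  0.80818558  0.71514518]
side {'fx': 481.6723390086924, 'fy': 481.6723390086924, 'cx': 310.4880613174751, 'cy': 194.31575272252255, 'k1': -0.008630414612472395, 'rvec': array([ 2.26250644, -0.47739673,  0.18405557]), 'tvec': array([-0.36226826,  0.28506827,  1.48222582])} [-0.00399496 -0.98778086  1.19740077]
wrist {'fx': 296.0834967305822, 'fy': 296.0834967305822, 'cx': 323.07296228092736, 'cy': 198.69750503096472, 'k1': -0.03260095787790022, 'rvec': array([-2.4172755 ,  1.56185274,  0.23954603]), 'tvec': array([-0.67426991, -0.0377619 ,  0.37953981])} [ 0.34753534 -0.58332984  0.37290995]
0.1 [-8.25787178e-04  9.77529761e-01  2.10795676e-01 -2.60073100e-04] [-5.23632728e-01  4.12175032e-04 -2.17284848e-01] 0.08529481924701356
```

View pics/s0.png

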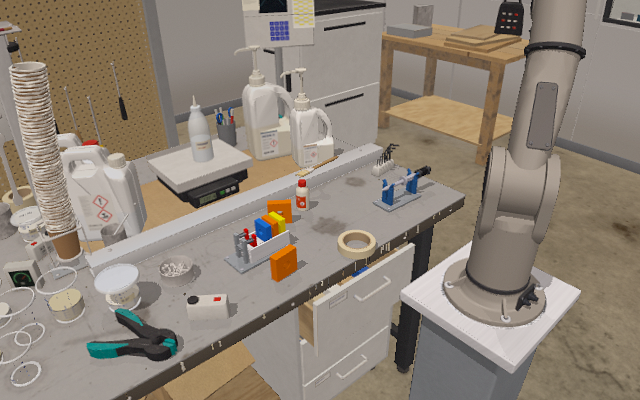

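View pics/d0.png

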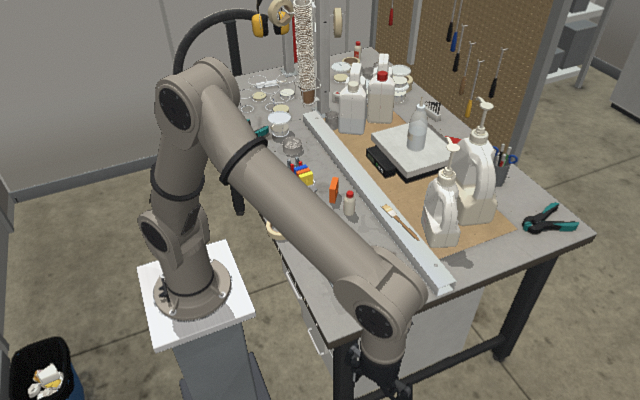

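The scene picture shows the trough with blocks near (263,240), the stand with the skewer near (403,187), and loose orange look-alikes at (280,210) and (284,262). The glue is at (302,195), the tin at (177,268) and the timer at (208,306). In the side view the arm hides the stand. I'll enlarge the trough and stand.

```bash
python3 - <<'E'
from h import *
a=load('s0')['im']
A=cv2.resize(a[190:290,215:315],(600,600),interpolation=cv2.INTER_CUBIC)[:, :]
B=cv2.resize(a[155:220,365:440],None,fx=8,fy=8,interpolation=cv2.INTER_CUBIC)
cv2.imwrite('pics/cA.png',A);cv2.imwrite('pics/cB.png',B)
E
```

```text
(no output)
```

View pics/cA.png

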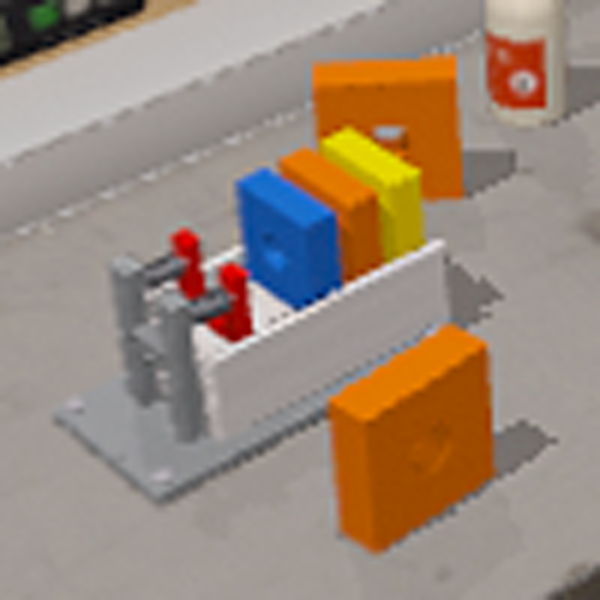

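View pics/cB.png

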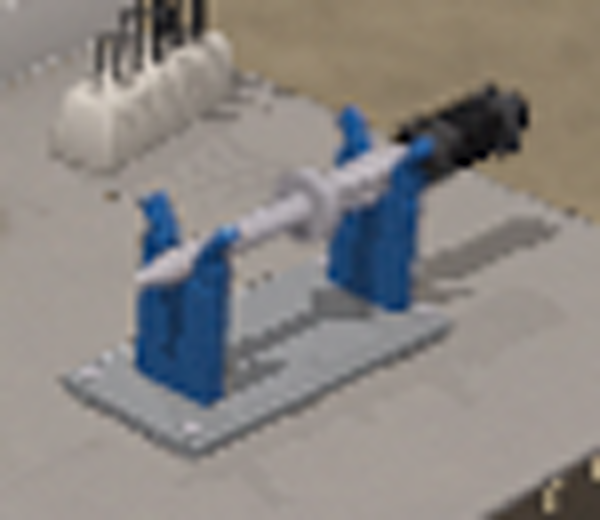

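Orange candidates: trough middle (≈271,228 px), loose behind (279,211), loose in front (284,263). The two loose ones are visibly larger than the yellow and blue blocks. The trough one matches its neighbours in size and stands second, between yellow and blue, so it is block_b. The skewer lies with its handle at about (425,170) and its tip at about (383,189), and goes into the trough from the yellow end. Next: coarse positions.

```bash
python3 - <<'E'
from h import *
c=load('s0')
f=lambda n,u,v,z:print(n,np.round(world(c,u,v,z=z),4))
B=lambda x,y:(365+x/8-.5*7/8*0,155+y/8)
A=lambda x,y:(215+x/6,190+y/6)
f('stand L',*B(62,378),.008);f('stand Bt',*B(195,455),.004);f('stand R',*B(450,322),.006)
f('tip',*B(140,278),.062);f('collar',*B(312,205),.062);f('handle end',*B(520,112),.062)
f('tr L',*A(55,415),.006);f('tr Bt',*A(162,498),.004)
f('wall near far-end',*A(215,365),.05);f('wall near start',*A(443,242),.05)
f('blue top corner',*A(338,215),.087);f('blue top c2',*A(238,185),.087);f('yellow tc',*A(420,180),.087);f('yellow tc2',*A(345,130),.087)
f('pad top r',*A(235,270),.08);f('glue',302,208,0);f('tin',177,272,.0);f('timer',208,306,.03)
f('bigF top',*A(410,365),.07);f('bigR top',*A(385,62),.07)
E
```

```text
stand L [ 0.4556 -0.0718  0.008 ]
stand Bt [ 0.3889 -0.073   0.004 ]
stand R [ 0.3849 -0.2185  0.006 ]
tip [ 0.4255 -0.0781  0.062 ]
collar [ 0.4198 -0.1692  0.062 ]
handle end [ 0.4148 -0.2926  0.062 ]
tr L [0.5166 0.4123 0.006 ]
tr Bt [0.4417 0.4061 0.004 ]
wall near far-end [0.4489 0.37   0.05  ]
wall near start [0.4571 0.2462 0.05  ]
blue top corner [0.4583 0.2982 0.087 ]
blue top c2 [0.5057 0.3169 0.087 ]
yellow tc [0.4567 0.2565 0.087 ]
yellow tc2 [0.5109 0.257  0.087 ]
pad top r [0.4625 0.3479 0.08  ]
glue [0.5848 0.1016 0.    ]
tin [0.5573 0.5263 0.    ]
timer [0.3677 0.5375 0.03  ]
bigF top [0.3738 0.325  0.07  ]
bigR top [0.5702 0.1929 0.07  ]
```

```bash
cat >> h.py <<'E'
def q(th): return [0,float(np.cos(th/2)),float(np.sin(th/2)),0]
E
python3 - <<'E'
from h import *
o=q(np.pi/2)
for n,p in (('w1',[.42,-.245,.30]),('w2',[.482,.20,.30])):
    print(kin.inverse_kinematics(p,o)); env.reach(p,o); env.dwell(.3); snap(n,'wrist')
    s=env.get_state(); print(s['time'],s['tcp_pos'],s['qpos'],s['force'])
E
python3 - <<'E'
import cv2,sys
sys.path.insert(0,'.')
a=cv2.imread('pics/w1.png');b=cv2.imread('pics/w2.png')
for n,i in (('w1',a),('w2',b)): cv2.imwrite(f'pics/{n}b.png',cv2.resize(i[50:350],(800,375))) 
cv2.imwrite('pics/w12.png',cv2.resize(cv2.vconcat([a[0:400],b[0:400]])[0:800],None,fx=.75,fy=.75))
E
```

```text
[ 0.73141061  0.19474251 -0.37341374  1.9785616   0.08492866  0.9830724
  0.31726454]
1.925 [ 0.41993641 -0.24543734  0.299925  ] [ 0.73188948  0.19511895 -0.37301902  1.97827029  0.08494031  0.98307708
  0.31723742] [ 0.27217678 -0.56449082 -0.28125658]
[ 0.1451085   0.32709596 -0.79262308  1.88219245  0.2682918   1.041602
 -0.75819026]
3.925 [0.48214633 0.19960241 0.30000685] [ 0.14564606  0.32698389 -0.79233445  1.88223242  0.2682725   1.04161062
 -0.75811664] [-0.61214184  0.30042063  0.19044012]
```

View pics/w12.png

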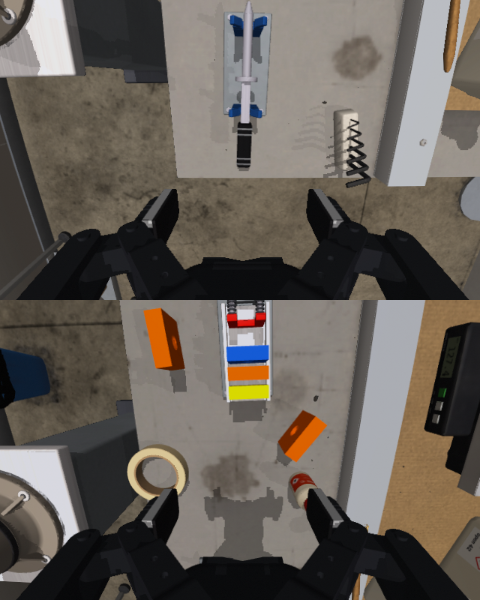

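The upper picture shows the stand with the skewer, tip up, handle at about (325,193) in w1 full-resolution pixels. In the lower one (w2), yellow, orange and blue stand in order before the red pad, at about (330,125), (330,97), (330,70) and (328,28). I'll enlarge both.

```bash
python3 - <<'E'
from h import *
a=load('w1')['im'][0:230,285:375];b=load('w2')['im'][0:150,280:375]
A=cv2.resize(a,None,fx=2.6,fy=2.6,interpolation=cv2.INTER_CUBIC);B=cv2.resize(b,None,fx=4,fy=4,interpolation=cv2.INTER_CUBIC)
cv2.imwrite('pics/c12.png',np.hstack([A[:598],B[:598]])); print(A.shape,B.shape)
E
```

```text
(598, 234, 3) (600, 380, 3)
```

View pics/c12.png

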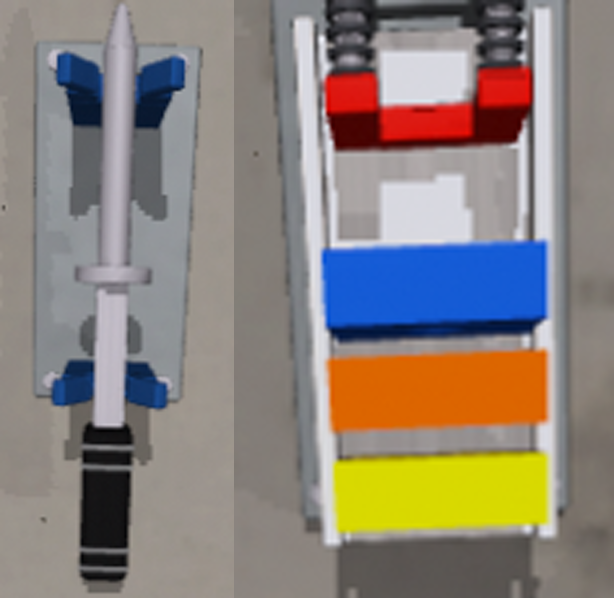

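```bash
python3 - <<'E'
from h import *
c=load('w1'); d=load('w2')
def W(k,x,y,z):
    s,ox,im=((2.6,285,c),(4,280,d))[k]
    if k: x-=234
    u=(x+.5)/s-.5+ox; v=(y+.5)/s-.5
    D=im['d'][int(round(v)),int(round(u))]
    return world(im,u,v,z=z),world(im,u,v,depth=D)
def f(n,*a):
    p,r=W(*a);print(n,np.round(p*1000,1),'depth:',np.round(r*1000,1))
for n,a in dict(handle=(0,105.5,500,.073),hrear=(0,103,576,.073),hfront=(0,108,428,.073),neck=(0,108.5,400,.068),neck2=(0,112.5,300,.068),rod2=(0,114.5,250,.068),rod=(0,118,150,.068),tip=(0,122,5,.062),col=(0,113.5,266,.062),
  forkL=(0,64,380,.079),forkR=(0,156,390,.079),fork2L=(0,66,65,.079),fork2R=(0,178,65,.079)).items(): f(n,*a,) if len(a)==4 else 0
for n,Q in dict(yel=[(334,461),(548,453),(547,523),(337,532)],ora=[(328,360),(548,350),(548,421),(330,430)],blu=[(324,250),(548,241),(548,317),(325,326)]).items():
    P=np.array([W(1,x,y,.087)[0] for x,y in Q])*1000
    print(n,np.round(P[:,:2],1).tolist(),'c',np.round(P.mean(0),1),'depthz',np.round(W(1,440,np.mean([y for x,y in Q]),.087)[1]*1000,1),
     'w',np.hypot(*(P[1]-P[0])[:2]).round(1),np.hypot(*(P[1]-P[2])[:2]).round(1),'ang',np.degrees(np.arctan2(*(P[1]-P[0])[1::-1])).round(2), np.degrees(np.arctan2(*(P[2]-P[3])[1::-1])).round(2))
L=[W(1,294,18,.05)[0],W(1,327,545,.05)[0],W(1,550,8,.05)[0],W(1,554,537,.05)[0]]
print(np.round(np.array(L)*1000,1))
for a,b in((0,1),(2,3)): v=L[a]-L[b];print('wall ang',np.degrees(np.arctan2(v[1],v[0])))
f('padL',1,352,105,.08);f('padR',1,503,95,.08);f('padLf',1,352,118,.08);f('padRf',1,503,108,.08);f('padmid',1,425,135,.06);
E
```

```text
handle [ 422.1 -255.    73. ] depth: [ 422.1 -254.9   73.1]
hrear [ 421.1 -287.7   73. ] depth: [ 421.1 -287.7   72.9]
hfront [ 423.1 -225.8   73. ] depth: [ 423.2 -226.6   68.4]
neck [ 423.4 -215.6   68. ] depth: [ 423.4 -215.6   68.2]
neck2 [ 424.9 -177.7   68. ] depth: [ 424.9 -177.6   69.1]
rod2 [ 425.6 -159.7   68. ] depth: [ 425.6 -159.7   68.6]
rod [ 426.7 -125.4   68. ] depth: [ 426.8 -125.3   67.3]
tip [428.1 -77.3  62. ] depth: [428.1 -77.9  64.1]
col [ 425.3 -165.3   62. ] depth: [ 425.2 -165.4   69. ]
forkL [ 406.6 -206.3   79. ] depth: [ 406.7 -206.    81.9]
forkR [ 441.1 -210.2   79. ] depth: [ 441.  -209.8   81.4]
fork2L [ 408.9 -100.3   79. ] depth: [ 409.  -100.9   81.6]
fork2R [ 446.7 -100.4   79. ] depth: [ 446.5 -100.8   80.9]
yel [[465.4, 268.0], [514.7, 269.7], [514.9, 253.9], [465.8, 251.9]] c [490.2 260.9  87. ] depthz [489.9 260.9  86.6] w 49.3 15.8 ang 1.96 2.29
ora [[464.5, 290.1], [514.0, 292.1], [514.4, 276.8], [464.6, 274.9]] c [489.4 283.5  87. ] depthz [489.7 283.5  87. ] w 49.6 15.3 ang 2.36 2.16
blu [[464.1, 313.0], [513.3, 314.8], [513.8, 299.1], [463.9, 297.3]] c [488.8 306.   87. ] depthz [489.6 306.   87.8] w 49.3 15.7 ang 2.03 2.07
[[455.6 369.3  50. ]
 [460.9 245.5  50. ]
 [516.4 371.3  50. ]
 [521.1 247.4  50. ]]
wall ang 92.43280906678154
wall ang 92.19940535407532
padL [470.4 343.5  80. ] depth: [470.3 343.7  78.8]
padR [503.4 345.4  80. ] depth: [503.6 346.1  77.1]
padLf [470.3 340.9  80. ] depth: [470.  342.4  73.1]
padRf [503.4 342.8  80. ] depth: [503.8 343.8  75.6]
padmid [486.6 341.7  60. ] depth: [486.8 343.8  50. ]
```

Measurements agree with the given sizes:
- **Skewer:** lengths match. Origin ≈ (422.1,-256), heading 88.1°.
- **Blocks:** tops at z = 87, 49–50 mm wide, 16 mm thick.
- **Trough:** axis passes (489.4,283.5), heading about 92.2°.
- **Pad:** face at y ≈ 342.

Next is the grasp.

```bash
python3 - <<'E'
from h import *
o=q(np.radians(88.1)); P=[.4221,-.2562]
def st(n):
    s=env.get_state(); print(n,round(s['time'],2),np.round(s['tcp_pos']*1000,1),'F',np.round(s['force'],2),'T',np.round(s['torque'],2),'op',round(s['opening']*1000,1),'g',np.round(s['gripper_force'],1))
env.reach(P+[.20],o); st('above')
print(env.movel(P+[.116],velocity=.08,stop_force=12)); env.dwell(.2); st('down')
env.grip(.03); st('pre')
env.grip(.01,f_grip=30); env.dwell(.3); st('gripped')
snap('w3','wrist')
E
```

```text
above 5.64 [ 423.1 -255.1  200.4] F [ 0.8   0.16 -0.7 ] T [ 0.03 -0.06  0.03] op 85.5 g 0.0
False
down 7.04 [ 422.3 -256.4  116.4] F [ 0.58  0.07 -0.34] T [-0.01 -0.    0.06] op 85.6 g 0.0
pre 7.62 [ 422.1 -256.2  116. ] F [ 0.79 -0.6   0.4 ] T [-0.02  0.03  0.06] op 30.0 g 0.0
gripped 8.15 [ 422.1 -256.2  116. ] F [-0.44  0.38  2.48] T [0.05 0.09 0.06] op 20.0 g 33.8
```

```bash
cat >> h.py <<'E'
def st(n):
    s=env.get_state(); print(n,round(s['time'],2),np.round(s['tcp_pos']*1000,1),'F',np.round(s['force'],2),'T',np.round(s['torque'],2),'op',round(s['opening']*1000,1),'g',np.round(s['gripper_force'],1)); return s
E
python3 - <<'E'
from h import *
env.grip(.01,f_grip=90); env.dwell(.2); st('grip90')
env.movel([.4221,-.2562,.124],velocity=.03); env.dwell(.2); st('l8')
env.movel([.4221,-.2562,.170],velocity=.1); st('up')
o=q(np.radians(92.2))
th=np.radians(92.2); ax=np.array([np.cos(th),np.sin(th)]); p0=np.array([.4894,.2835])
pre=p0+ax*(-.2285)
env.movel([*pre,.170],velocity=.2,rot=o)
env.movel([*pre,.116],velocity=.12); env.dwell(.4); st('pre'); print(pre)
snap('w4','wrist')
im=load('w4')['im'][0:200,270:390]; cv2.imwrite('pics/c4.png',cv2.resize(im,None,fx=3,fy=3,interpolation=cv2.INTER_CUBIC))
E
```

```text
grip90 8.62 [ 422.1 -256.2  116.1] F [-2.17  0.45  5.17] T [0.24 0.22 0.05] op 18.3 g 89.5
l8 9.23 [ 422.  -256.2  123.9] F [ 0.02 -0.9  -1.8 ] T [-0.12  0.01 -0.03] op 18.7 g 89.0
up 9.84 [ 421.8 -256.3  169.9] F [-0.28 -0.12 -1.47] T [-0.12  0.01 -0.03] op 18.5 g 89.0
pre 12.59 [498.3  55.1 116.4] F [ 0.11 -0.07 -2.08] T [-0.12  0.   -0.01] op 18.7 g 89.0
[0.49817161 0.05516842]
```

View pics/c4.png

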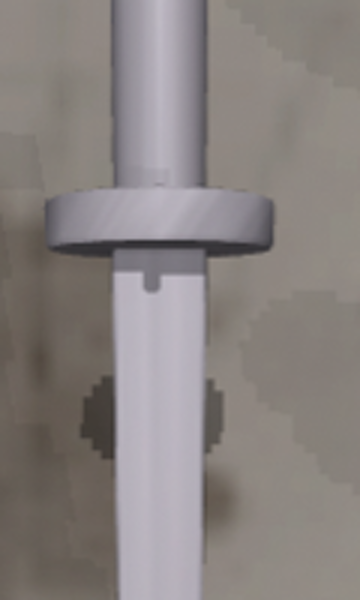

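The crop shows neck, collar and rod from above. The axis is near col 323 and the tip is out of view. I'll check the axis line and its height numerically, and use the scene camera for the tip.

```bash
python3 - <<'E'
from h import *
c=load('w4')
th=np.radians(92.2); ax=np.array([np.cos(th),np.sin(th)]); nrm=np.array([-ax[1],ax[0]]); p0=np.array([.4894,.2835])
for n,x0,x1,y in (('neck',119,203,590),('neck',116,205,400),('neck',114,206,290),('rod',112,206,160),('rod',111,207,60),('rod',111,207,10)):
    x=(x0+x1)/2; u=(x+.5)/3-.5+270; v=(y+.5)/3-.5
    D=c['d'][int(round(v)),int(round(u))]; p=world(c,u,v,depth=D); e=p[:2]-p0
    print(n,np.round(p*1000,1),'along',round(e@ax*1000,1),'left',round(e@nrm*1000,2))
snap('s1','scene')
im=load('s1')['im'][190:290,215:348]; cv2.imwrite('pics/c5.png',cv2.resize(im,None,fx=6,fy=6,interpolation=cv2.INTER_CUBIC))
E
```

```text
neck [497.   95.2  67.9] along -188.4 left -0.4
neck [496.  121.2  67.8] along -162.5 left -0.37
neck [495.4 134.8  68.2] along -148.8 left -0.33
rod [494.8 150.   67.6] along -133.6 left -0.23
rod [494.4 161.   67.3] along -122.6 left -0.25
rod [494.2 166.3  67.4] along -117.3 left -0.26
```

View pics/c5.png

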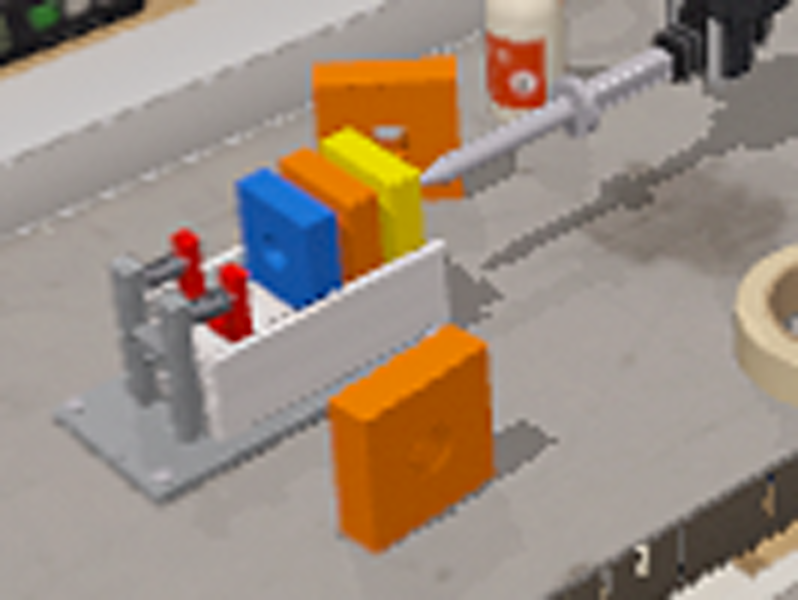

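The scene crop shows the tip at (420,182) in the crop, lined up just in front of the yellow block's hole. The offset is 0.3 mm, so I'll correct it and thread in stages.

```bash
cat >> h.py <<'E'
th=np.radians(92.2); ax=np.array([np.cos(th),np.sin(th)]); nrm=np.array([-ax[1],ax[0]]); p0=np.array([.4894,.2835])
def pose(s,left=.0003,z=.1163): return [*(p0+ax*s+nrm*left),z]
def fa(s): F=s['force']; return round(F[:2]@ax,2),round(F[:2]@nrm,2),round(F[2],2)
E
python3 - <<'E'
from h import *
for s in (-.190,-.168,-.145,-.126):
    r=env.movel(pose(s),velocity=.05,stop_force=4); env.dwell(.15)
    S=env.get_state(); print(s,r,round(S['time'],2),np.round(S['tcp_pos']*1000,1),fa(S),np.round(S['torque'],2))
    if r: break
E
```

```text
-0.19 False 13.76 [496.4  93.2 116.3] (np.float64(-0.31), np.float64(-0.93), np.float64(-1.88)) [-0.16  0.03  0.04]
-0.168 False 14.5 [495.5 115.2 116.2] (np.float64(-0.52), np.float64(0.09), np.float64(-1.09)) [-0.14  0.06  0.03]
-0.145 False 15.26 [494.7 138.2 116.2] (np.float64(0.36), np.float64(-0.9), np.float64(-1.29)) [-0.14  0.01  0.04]
-0.126 False 15.94 [493.9 157.3 116.2] (np.float64(0.06), np.float64(-0.18), np.float64(-1.24)) [-0.22  0.02 -0.  ]
```

```bash
python3 - <<'E'
from h import *
for s in (-.110,-.098,-.089):
    r=env.movel(pose(s),velocity=.03,stop_force=3.5); env.dwell(.15)
    S=env.get_state(); print(s,r,round(S['time'],2),np.round((S['tcp_pos'][:2]-p0)@ax*1000,1),fa(S),np.round(S['torque'],2))
    if r: break
snap('s2','scene')
im=load('s2')['im'][190:290,215:348]; cv2.imwrite('pics/c6.png',cv2.resize(im,None,fx=6,fy=6,interpolation=cv2.INTER_CUBIC))
E
```

```text
-0.11 False 16.77 -110.2 (np.float64(1.57), np.float64(0.63), np.float64(-2.06)) [-0.19  0.01 -0.01]
-0.098 False 17.48 -98.0 (np.float64(-0.27), np.float64(-0.62), np.float64(-1.93)) [-0.16 -0.01 -0.04]
-0.089 False 18.07 -88.9 (np.float64(-0.89), np.float64(0.2), np.float64(-1.47)) [-0.15 -0.06 -0.01]
```

View pics/c6.png

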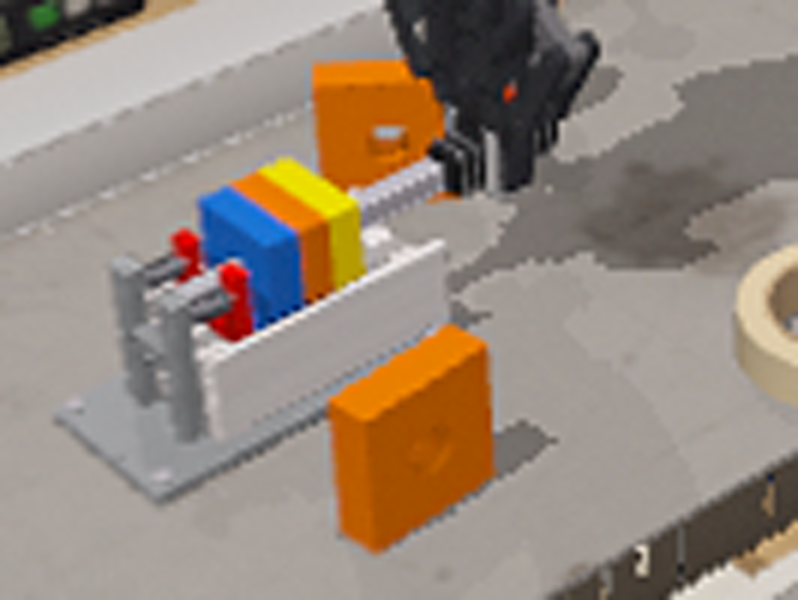

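The crop shows the three blocks closed up on the collar, a few mm before the red pad. Now fine steps with averaged force.

```bash
cat >> h.py <<'E'
def avg(n=8):
    L=[]
    for _ in range(n): env.dwell(.02); L.append(fa(env.get_state()))
    return np.round(np.mean(L,0),2)
E
python3 - <<'E'
from h import *
b=avg(15); print('base',b)
s=-.089; r=env.movel(pose(-.070),velocity=.012,stop_force=3.5)
S=env.get_state(); x=(S['tcp_pos'][:2]-p0)@ax; print(r,round(S['time'],2),round(x*1000,2),avg())
for k in range(12):
    f=avg()[0]-b[0]
    if f<-6.3: break
    x+= .0003 if f<-3 else .0005
    env.movel(pose(x),velocity=.01)
    S=env.get_state(); print(k,round(f,2),round(x*1000,2),np.round((S['tcp_pos'][:2]-p0)@ax*1000,2))
print(avg(15),env.get_state()['time'])
E
```

```text
base [ 0.24  0.12 -1.74]
True 19.29 -79.54 [-0.05 -0.07 -1.64]
0 0.33 -79.04 -79.15
1 -0.55 -78.54 -79.06
2 -3.2 -78.24 -78.94
3 -5.21 -77.94 -78.91
4 -6.04 -77.64 -78.82
[-6.11  0.76 -0.1 ] 21.8
```

```bash
python3 - <<'E'
from h import *
x=-.07764
for k in range(3):
    f=avg(15)[0]-.1
    S=env.get_state(); print(k,round(f,2),round(x*1000,2),np.round((S['tcp_pos'][:2]-p0)@ax*1000,2),round(S['time'],2))
    if f<-7.3: break
    x+=.0003; env.movel(pose(x),velocity=.01)
print(avg(15),np.round(env.get_state()['tcp_pos']*1000,2))
E
```

```text
0 -6.62 -77.64 -78.82 22.05
1 -6.93 -77.34 -78.66 22.55
2 -7.47 -77.04 -78.58 23.05
[-7.49  0.74  0.38] [492.09 204.98 116.09]
```

```bash
python3 - <<'E'
from h import *
env.movel(pose(-.0793),velocity=.01); print(avg(10))
env.movel(pose(-.0793,z=.124),velocity=.02); print(avg(6))
env.movel(pose(-.0793,z=.150),velocity=.05); print(avg(6))
env.movel(pose(-.0793,z=.195),velocity=.08); env.dwell(.2); st('up')
snap('w5','wrist'); snap('s3','scene')
c=load('w5')
w=c['im'][0:200,240:410]; s=load('s3')['im'][170:270,215:348]
cv2.imwrite('pics/c7.png',np.hstack([cv2.resize(w,None,fx=2,fy=2),cv2.resize(s,(532,400),interpolation=cv2.INTER_CUBIC)])[:, :800])
for v in (195,180,165,150,135,120,100,80,60,40,20):
    D=c['d'][v,323]; p=world(c,323,v,depth=D); print(v,np.round(p*1000,1),'along',round((p[:2]-p0)@ax*1000,1))
E
```

```text
[-2.68  0.03 -1.95]
[-1.12  0.64 -2.97]
[ 0.06  0.16 -3.37]
up 26.15 [491.9 204.1 194.5] F [ 0.29  0.8  -3.86] T [-0.29 -0.06 -0.01] op 19.1 g 88.6
195 [490.2 244.7 146.3] along -38.8
180 [490.  251.  145.6] along -32.5
165 [489.7 257.5 146.8] along -26.0
150 [489.5 263.2 145. ] along -20.3
135 [489.3 269.2 145.6] along -14.3
120 [489.1 274.9 145.1] along -8.6
100 [488.8 282.3 145.3] along -1.1
80 [488.6 288.8 154.1] along 5.4
60 [488.4 295.1 154.9] along 11.7
40 [488.3 299.7 163.7] along 16.2
20 [488.1 305.3 163.2] along 21.8
```

View pics/c7.png

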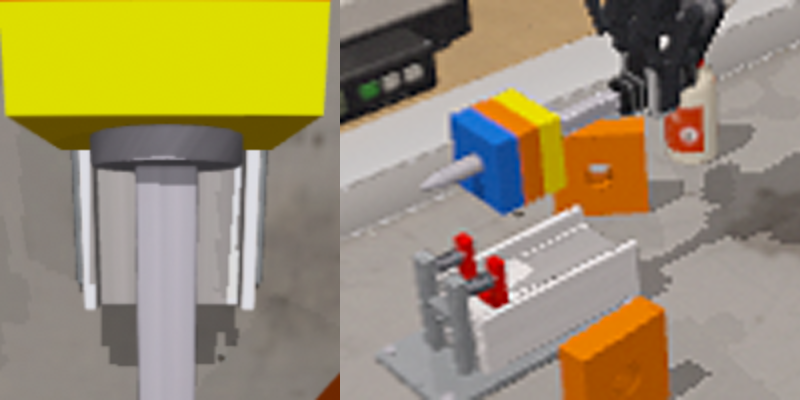

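The left crop shows yellow flat against the collar. On the right, yellow, orange and blue are all on the skewer, clear of the empty trough. Now I'll measure the pitch precisely for seating.

```bash
python3 - <<'E'
from h import *
from scipy.spatial.transform import Rotation as Ro
def fit(n,rows,cols):
    c=load(n); L=[]
    for v in rows:
        for u in cols:
            D=c['d'][v,u]
            if D>0: p=world(c,u,v,depth=D); L.append((p[:2]@ax,p[2]))
    L=np.array(L); k=np.polyfit(L[:,0],L[:,1],1); r=L[:,1]-np.polyval(k,L[:,0]); m=abs(r)<.0015
    k=np.polyfit(L[m,0],L[m,1],1); print(n,'pitch deg',np.degrees(k[0]).round(2),'z at mid',np.round(np.polyval(k,L[:,0].mean())*1000,2),m.sum())
fit('w5',range(95,199),range(317,330)); fit('w4',range(95,199),range(317,330)); fit('w3',range(110,199),range(317,330))
s=env.get_state(); R=Ro.from_quat(np.roll(s['orientation'],-1)).as_matrix(); print(np.round(R,4), s['time'])
E
```

```text
w5 pitch deg -0.53 z at mid 145.59 1330
w4 pitch deg -0.3 z at mid 67.8 1319
w3 pitch deg -0.04 z at mid 67.86 1132
[[-0.0378  0.9993 -0.003 ]
 [ 0.9993  0.0378 -0.0027]
 [-0.0026 -0.0031 -1.    ]] 26.25
```

```bash
python3 - <<'E'
from h import *
from scipy.spatial.transform import Rotation as Ro
def neck(n,rows=(115,135,155,175,195)):
    g=load(n)['d']; out=[]
    for v in rows:
        row=g[v,290:356]; m=np.flatnonzero(abs(row-np.median(row[28:38]))<.012); out.append((m.min()+m.max())/2+290)
    return out
for n in('w3','w4','w5'): print(n,neck(n))
t=np.radians(88.1); n=np.array([-np.sin(t),np.cos(t),0])
R=Ro.from_rotvec(-n*np.radians(.55))*Ro.from_quat(np.roll(q(t),-1)); Q=np.roll(R.as_quat(),1); tz=R.as_matrix()[:,2]
T=lambda z:list(np.array([.4221,-.2562,z-.054])-.054*tz)
np.savez('seat.npz',Q=Q,tz=tz)
print(R.as_matrix()[:,0],T(.116))
env.movel(T(.195),velocity=.15,rot=list(Q)); env.dwell(.3); st('above')
env.movel(T(.150),velocity=.06); env.dwell(.4); s=st('z150'); print(np.array(T(.150))-s['tcp_pos'])
snap('w6','wrist'); snap('s4','scene'); print(neck('w6'))
w=load('w6')['im'][0:200,240:410]; s=load('s4')['im'][140:220,360:446]
cv2.imwrite('pics/c8.png',np.hstack([cv2.resize(w,None,fx=2,fy=2),cv2.resize(s,(430,400),interpolation=cv2.INTER_CUBIC)]))
E
```

```text
w3 [np.float64(323.0), np.float64(323.0), np.float64(323.5), np.float64(322.5), np.float64(322.5)]
w4 [np.float64(323.0), np.float64(323.0), np.float64(323.5), np.float64(323.0), np.float64(323.0)]
w5 [np.float64(323.0), np.float64(323.5), np.float64(323.5), np.float64(323.0), np.float64(323.5)]
[0.03315365 0.99940417 0.00959916] [np.float64(0.42208281385324325), np.float64(-0.25671806984374923), np.float64(0.11599751205632866)]
above 29.81 [ 422.1 -256.7  195. ] F [-0.43  0.27 -2.92] T [-0.34  0.01 -0.08] op 18.6 g 88.6
z150 31.11 [ 422.1 -256.8  150.1] F [ 0.16  0.09 -3.3 ] T [-0.34 -0.02  0.04] op 18.9 g 88.6
[-3.16387356e-05  8.46694716e-05 -1.48695190e-04]
[np.float64(323.0), np.float64(323.5), np.float64(323.5), np.float64(323.0), np.float64(323.5)]
```

View pics/c8.png

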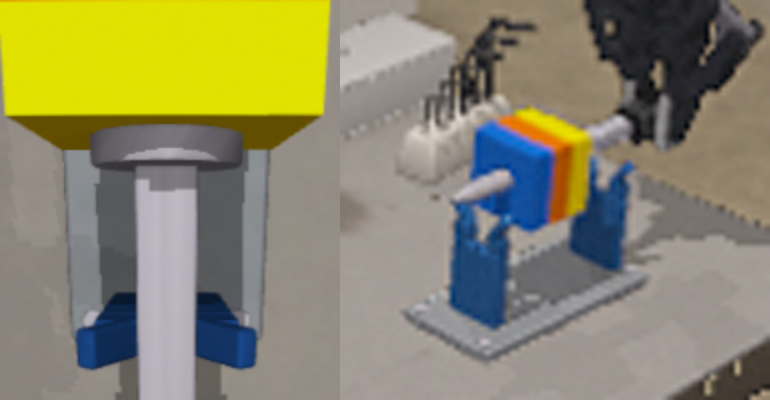

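The crops show the neck centred over the near fork and the loaded rod over the far fork, with the blocks between the forks. Lowering.

```bash
python3 - <<'E'
from h import *
tz=np.load('seat.npz')['tz']; T=lambda z:list(np.array([.4221,-.2562,z-.054])-.054*tz)
for z,v in ((.132,.05),(.122,.03),(.118,.015),(.1165,.01),(.1155,.01)):
    r=env.movel(T(z),velocity=v,stop_force=4); env.dwell(.15); s=st((z,r))
    if r: break
E
```

```text
(0.132, False) 31.87 [ 422.3 -256.7  132.1] F [ 0.64 -0.35 -4.03] T [-0.35  0.01  0.01] op 18.7 g 88.6
(0.122, False) 32.5 [ 422.2 -256.7  122.1] F [ 0.09  0.47 -3.72] T [-0.33  0.04 -0.03] op 18.6 g 88.6
(0.118, False) 33.07 [ 422.1 -256.7  118. ] F [-0.06 -0.34 -2.91] T [-0.28 -0.01  0.02] op 18.8 g 88.6
(0.1165, False) 33.52 [ 422.1 -256.7  116.5] F [-0.32  1.62 -3.58] T [-0.3   0.02  0.04] op 18.4 g 88.6
(0.1155, False) 33.92 [ 422.3 -256.8  115.8] F [-1.33  0.67  3.49] T [0.   0.32 0.09] op 18.4 g 89.7
```

```bash
python3 - <<'E'
from h import *
env.grip(.01,f_grip=25); env.dwell(.2); st('soft')
env.grip(.040); env.dwell(.2); s=st('open')
p=s['tcp_pos']
env.movel([p[0],p[1],.20],velocity=.06,stop_force=6); st('up')
env.movel([p[0],p[1]-.02,.30],velocity=.12,rot=q(np.radians(88.1))); env.dwell(.3); st('up2')
snap('w7','wrist'); snap('s5','scene')
w=load('w7')['im'][0:230,260:400]; s=load('s5')['im'][140:220,360:446]
cv2.imwrite('pics/c9.png',np.hstack([cv2.resize(w,None,fx=2.5,fy=2.5)[:560],cv2.resize(s,(430,560),interpolation=cv2.INTER_CUBIC)])[:,:800])
c=load('w7')
for v in range(0,230,10):
    for u in (325,):
        D=c['d'][v,u]; print(v,np.round(world(c,u,v,depth=D)*1000,1).tolist(),end=' ')
E
```

```text
soft 34.33 [ 422.2 -256.8  115.7] F [-1.31 -0.26  6.35] T [0.06 0.42 0.05] op 18.5 g 89.8
open 34.88 [ 422.1 -256.7  115.4] F [0.16 0.13 0.45] T [-0.01 -0.   -0.04] op 39.9 g 0.0
up 36.43 [ 421.9 -256.6  199.7] F [ 0.41 -0.86  0.15] T [0.03 0.02 0.05] op 40.3 g 0.0
up2 37.73 [ 422.  -276.5  299.6] F [ 0.16  0.43 -0.05] T [-0.03 -0.05  0.01] op 40.1 g 0.0
0 [429.3, -108.6, 67.3] 10 [428.8, -121.9, 86.5] 20 [428.6, -129.0, 84.1] 30 [428.3, -137.3, 86.3] 40 [428.0, -145.2, 86.8] 50 [427.8, -152.9, 85.5] 60 [427.5, -161.0, 85.0] 70 [427.3, -168.4, 77.1] 80 [427.1, -176.3, 68.3] 90 [426.8, -185.2, 67.2] 100 [426.5, -194.5, 69.0] 110 [426.2, -203.8, 68.1] 120 [425.9, -213.3, 68.5] 130 [425.6, -223.1, 66.8] 140 [425.3, -232.3, 73.0] 150 [424.9, -242.1, 73.7] 160 [424.6, -252.2, 73.1] 170 [424.3, -262.6, 72.3] 180 [423.9, -272.8, 73.7] 190 [423.6, -283.4, 73.9] 200 [422.9, -317.7, -0.0] 210 [422.4, -331.6, -0.3] 220 [415.7, -687.1, -868.7]
```

View pics/c9.png

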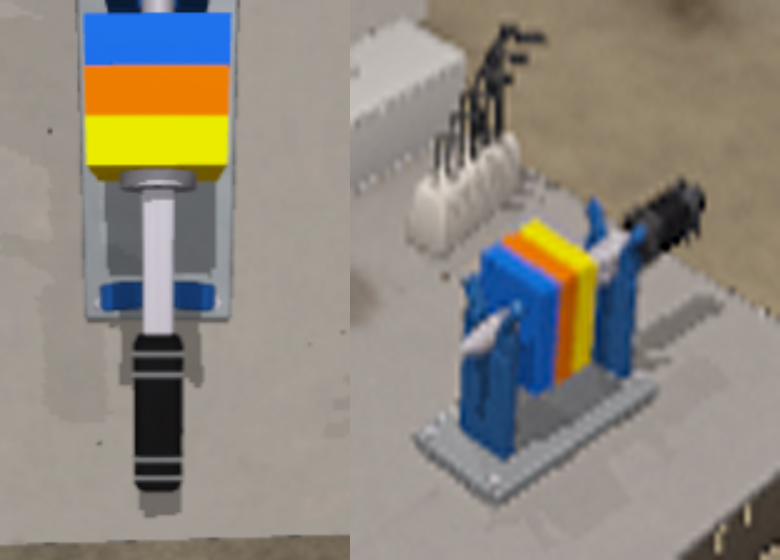

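The crops show the skewer seated level in both forks (handle top z ≈ 73, neck 68, rod 67). The three blocks hang closed up between the collar and the far fork.

```bash
python3 -c "
from h import *
print(job.job_done())"
```

```text
the job is handed in; nothing more can be done
None
```

The job is handed in after about 38 s: I threaded the three blocks, pushed to about 7.5 N so the sprung stop just gave, lifted them out together and laid the loaded skewer back seated in both forks, without touching the glue, tin or timer.

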